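# Stack the rings of two half-cells on their assembly stands

### The arm

A 7-joint arm with a two-finger parallel gripper is mounted at the origin on the work surface; the furniture and walls round the work are solid. World frame = base frame: x ahead of the robot, y to its left, z up, the work surface at z = 0. Lengths are in m, angles in degrees, forces in N, time in s.
With the tool pointing down it reaches from about 0.425 to 0.875 m from the base axis. Payload 4.7 kg.
Tool frame: the origin (TCP) lies between the finger pads; the fingertips stand 14 mm ahead of it and the grasp point (between the pads) lies 5 mm behind it; z points along the fingers, y is the line along which they close (so a half turn about z gives the same grasp; the last joint's range is limited). The gripper opens to 87 mm and grips with 3 to 60 N. Pads are 19 mm wide; open, the fingers measure 117 mm over their backs; the gripper's body (75 mm by 190 mm) begins 51 mm behind the grasp point.
Start: joints at [70.308, 18.392, -4.016, 83.108, 1.295, 78.541, -3.26], TCP at [0.228, -0.609, 0.237] pointing down, gripper open.
Joint ranges: [-163.93, 163.93], [-17.29, 119.83], [-79.2, 71.16], [3.27, 140.29], [-89.18, 269.18], [5.43, 117.66], [-154.24, 154.24]. Speed limits (degrees/s): [147.25, 147.25, 180, 180, 180, 180, 180].

### API

Orientations are given as [roll, pitch, yaw] about the fixed x, y, z axes, in that order (R = Rz(yaw) Ry(pitch) Rx(roll)).
In Python, from station import * gives the robot as it stands. The module is installed in compiled form; this text tells all that it offers.
- The arm moves only by the tool apply_moves, never from a script. Its argument "targets" is a list of rows, each a list of 3 entries, a list of its own where there are three numbers: the turn, a rotation vector about the world's x, y, z each as a share of 0.15 rad, from -1 to 1, then the shift along the world's x, y, z each as a share of 40 mm, from -1 to 1, then the opening, from 0 (shut) to 1 (fully open). In form: [[[ax, ay, az], [x, y, z], grip], ...]. A call has 1 to 20 rows; each row shifts and turns the commanded pose from where the row before left it; what a row does not reach is not made up. A row lasts 1/8 s, in which the tool goes at most 62.5 mm and 10.7 degrees, less where a joint would pass 70% of its speed; a pose out of reach is approached as far as the arm can. A call with a number of a shift or a turn outside -1 to 1 is refused whole. A call with a gripper value outside its range is refused whole. The fingers move at their own pace and stop on an object; the grip force is fixed at half the most. Time passes only in rows, so rows that do not move let the fingers close. It gives the time, the measured TCP pose, the force, the opening and the grip force at its end, in the units of the state.
- observe(): the state, without advancing time (a new reading comes with each control period).
- snapshot(name): name is "scene" or "top"; returns the picture (384x512x3 uint8, red, green, blue); there is no depth.
- camera_info(name): a dict with "K" (3x3 intrinsics, pixels), "k1" (the pictures are not rectified: a ray, as slopes to the right and down, at radius r is drawn at 1 + k1 r^2 times it, then the intrinsics apply), "extrinsics" (4x4, takes a point from camera to world coordinates). Camera axes: x right, y down, z forward; pixel columns grow to the right and rows downward; lengths in m; the calibration is good to about 2 mm. A picture is of the moment at which its call begins. camera_info takes no time and is no camera call.
- finish_job(): hands the job in; it is judged then, once.
Trained networks look in the newest picture that a camera, given by its name, has taken for a name from the list of things; names that differ only in an ending like _2 or _b are one class to them, and where a whole thing is asked for, a point or a joint stands for the part that bears it (a point fixed in the world has none). Each returns a list of dicts, best first, with "p" (0 to 1); they miss things now and then, are a little off and sometimes report something else, mostly with a low value. They report only what shows in the picture. A call takes as long as a camera call. They do not tell look-alikes from the thing itself.
- outline_of(target, camera): "region" (384x512 bool, what is visible of it) and "position" ([column, row] in pixels, amid what is visible of it).
- tip_of(target, camera): "position" ([column, row] in pixels: a listed point, or the origin of a listed thing).
The state is a dict: "clock": time; "joints": joint angles; "dq": joint speeds; "joint_torque": joint torques, N m; "tool_pos": TCP position; "tcp_rot": TCP orientation; "ft_force": force on the tool from outside, world axes, zero at the start; "wrist_torque": the same for the moment, N m; "opening": finger opening in m; "grasp_force": force on a finger pad.
Only numpy, scipy, OpenCV 4.12 (cv2) and the standard library are available. Lean on these libraries where they do the work, as an engineer would, in place of code of your own. Each camera call takes 0.05 s, during which the arm holds its last target. There are 200 camera calls.

### The job

Assemble the two half-cells, threading the rings over the pins of the stands: on the stand with the red foot put the copper ring at the bottom, the black graphite ring on it and the yellow ring on top; on the stand with the blue foot put the green ring and then the steel ring on top of it. Every ring must lie flat and fully down, and the tape roll, the solder spool and the bolted steel cell must be left standing where they are.

Things in the scene. Friction and masses are not known exactly. Their poses are not given: they have to be found in the camera images.
- red_stand: assembly stand, fixed to the worktop: red disc-shaped foot, diameter 90 mm, 10 mm high, with an upright steel pin of 12 mm diameter in its middle; the pin's tip is 58 mm above the worktop and its last 12 mm taper to 4 mm diameter. Origin: centre of the foot's underside, on the pin's axis; z up. Rings rest on the foot's top, 10 mm above the origin. 
- blue_stand: assembly stand, fixed to the worktop: blue disc-shaped foot, diameter 90 mm, 10 mm high, with an upright steel pin of 12 mm diameter in its middle; the pin's tip is 58 mm above the worktop and its last 12 mm taper to 4 mm diameter. Origin: centre of the foot's underside, on the pin's axis; z up. Rings rest on the foot's top, 10 mm above the origin. 
- copper_ring: copper current collector ring, reddish metal, outer diameter 56 mm, 12 mm high, with a round through hole of 24 mm, lying flat on the worktop at the start (loose, 140 g or so). Origin: centre of its underside; z up along the hole. Grip it from above across its diameter, any direction. 
- graphite_ring: black graphite ring, outer diameter 56 mm, 18 mm high, with a round through hole of 24 mm, lying flat on the worktop at the start (loose, 90 g or so). Origin: centre of its underside; z up along the hole. Grip it from above across its diameter, any direction. 
- yellow_ring: yellow plastic sealing ring, outer diameter 56 mm, 12 mm high, with a round through hole of 24 mm, lying flat on the worktop at the start (loose, 60 g or so). Origin: centre of its underside; z up along the hole. Grip it from above across its diameter, any direction. 
- green_ring: green plastic insulating ring, outer diameter 56 mm, 16 mm high, with a round through hole of 24 mm, lying flat on the worktop at the start (loose, 70 g or so). Origin: centre of its underside; z up along the hole. Grip it from above across its diameter, any direction. 
- steel_ring: plain bright steel clamping ring with a large hole and no bolts, outer diameter 56 mm, 16 mm high, with a round through hole of 24 mm, lying flat on the worktop at the start (loose, 200 g or so). Origin: centre of its underside; z up along the hole. Grip it from above across its diameter, any direction. 
- tape_roll: bystander, loose, to be left alone: roll of cream adhesive tape, a ring of 88 mm diameter, 19 mm high. Origin: centre of its underside; z up.
- solder_spool: bystander, loose, to be left alone: spool of solder wire with black flanges, 56 mm diameter, 36 mm high. Origin: centre of its underside; z up.
- cell_flat: bystander, loose, to be left alone: bolted stainless test cell, round, 68 mm diameter, 29 mm high over its bolts. Origin: centre of its underside; z up.
Not all that is in view belongs to the job. Of the things that look like the green_ring, take the one that is farthest to the robot's right at the start.

How it is judged:
By the outcome, as a careful person would: the job done as asked, in the order asked, and still so for the second after the job is handed in, with the robot touching nothing.
It also fails if it takes over 128 s, if anything falls off the work surface, if the arm or the gripper's body presses on something with over 40 N, if the wrist force passes 120 N, or if a joint passes its speed limit or range.

## Working session

There is one attempt and no reset: what is moved stays moved. The work goes in short steps, Python scripts to look and compute and a tool call to move; the robot and the scene stay as the last step left them, time stands still between calls to the robot, and variables do not carry over. Pictures are saved under pics/ and viewed, at most 14 in all, crops included, and the job is handed in when it is done.

Besides the shell and the picture viewer there is one more tool, called as a command line: name --argument value ..., lists and objects as JSON in quotes. apply_moves: Moves the arm, as the interface text tells. Shift numbers are shares of 40 mm and turn numbers shares of 0.15 rad, none past 1 either way. Its arguments: {"type":"object","properties":{"targets":{"type":"array"}},"required":["targets"]}

```bash
mkdir -p pics; cat > h.py <<'E'
from station import *
import numpy as np, cv2
def toworld(cam,px,z):
    c=camera_info(cam); K=np.array(c["K"]); k1=c["k1"]; T=np.array(c["extrinsics"])
    d=np.linalg.solve(K,[px[0],px[1],1.])[:2]
    s=d.copy()
    for _ in range(30): s=d/(1+k1*(s@s))
    r=T[:3,:3]@np.array([s[0],s[1],1]); o=T[:3,3]
    return o+r*(z-o[2])/r[2]
def topix(cam,p):
    c=camera_info(cam); K=np.array(c["K"]); k1=c["k1"]; T=np.array(c["extrinsics"])
    q=T[:3,:3].T@(np.array(p)-T[:3,3]); s=q[:2]/q[2]; s=s*(1+k1*(s@s))
    return (K@[s[0],s[1],1])[:2]
def save(cam,name):
    im=snapshot(cam); cv2.imwrite(f"pics/{name}.png",im[:,:,::-1]); return im
E
python3 - <<'E'
from h import *
for c in("scene","top"):
    save(c,c+"0"); i=camera_info(c); print(c,np.round(i["extrinsics"],3).tolist(),np.round(i["K"],1).tolist(),i["k1"])
H=dict(red_stand=.0,blue_stand=.0,copper_ring=0,graphite_ring=0,yellow_ring=0,green_ring=0,steel_ring=0,tape_roll=0,solder_spool=0,cell_flat=0)
for n in H:
    for c in("top","scene"):
        for d in tip_of(n,c)[:4]:
            print(n,c,round(d["p"],2),np.round(d["position"],1),np.round(toworld(c,d["position"],0)[:2],4))
print(observe())
E
```

```text
scene [[0.909, -0.269, 0.32, 0.057], [-0.417, -0.599, 0.683, -0.954], [0.008, -0.754, -0.657, 0.983], [0.0, 0.0, 0.0, 1.0]] [[403.3, 0.0, 252.3], [0.0, 403.3, 195.0], [0.0, 0.0, 1.0]] 0.014861373806687523
top [[0.017, -0.998, 0.068, 0.47], [-1.0, -0.018, -0.015, 0.005], [0.017, -0.068, -0.998, 1.092], [0.0, 0.0, 0.0, 1.0]] [[361.1, 0.0, 257.7], [0.0, 361.1, 192.9], [0.0, 0.0, 1.0]] -0.062289749464275
red_stand top 0.58 [255.9 214.1] [ 0.481  -0.0071]
blue_stand top 0.77 [353.4 243.3] [ 0.3974 -0.3043]
copper_ring top 0.6 [299.3 217.9] [ 0.4717 -0.1386]
graphite_ring top 0.56 [249.2 159.5] [0.6469 0.0163]
graphite_ring scene 0.62 [215.1 151.2] [0.5099 0.3888]
graphite_ring scene 0.43 [287. 195.] [0.6534 0.0151]
yellow_ring top 0.74 [124.4 204.3] [0.5031 0.3923]
yellow_ring scene 0.4 [216.3 147.1] [0.5254 0.4154]
green_ring top 0.83 [112.9 237.3] [0.4028 0.4235]
green_ring scene 0.56 [250.5 166.1] [0.6034 0.2325]
steel_ring top 0.48 [161.2 238. ] [0.4039 0.2766]
tape_roll top 0.75 [324.5 164.8] [ 0.6353 -0.2146]
solder_spool top 0.54 [377.7 193.5] [ 0.5502 -0.3797]
solder_spool scene 0.54 [320.2 287.2] [ 0.5456 -0.3891]
cell_flat top 0.59 [200.7 216.6] [0.4704 0.1592]
{'clock': 1.1, 'joints': array([70.30431671, 18.39089104, -4.0159455 , 83.10721876,  1.29531441,
       78.54080039, -3.25978041]), 'dq': array([-0.07574724,  0.17806189,  0.04889738, -0.03881354, -0.06323467,
        0.04248732,  0.00893159]), 'joint_torque': array([-9.09457845e-05, -4.91116941e+01, -4.03465619e-01, -3.12774467e+01,
       -6.38363231e-02,  3.36009264e-02,  2.07706364e-06]), 'tool_pos': array([ 0.22765055, -0.60885577,  0.23660114]), 'tcp_rot': array([1.79993761e+02, 3.07801058e-03, 2.05046073e+01]), 'ft_force': array([-0.06219551, -0.71006585,  0.46470826]), 'wrist_torque': array([-0.01031491,  0.00469375,  0.02261431]), 'grasp_force': 0.0, 'opening': 0.08708905449919256}
```

```bash
python3 -c "
import cv2
a=cv2.imread('pics/top0.png');cv2.imwrite('pics/top0b.png',cv2.resize(a[120:290,60:420],None,fx=2.2,fy=2.2,interpolation=2))"
```

```text
(no output)
```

View pics/top0b.png

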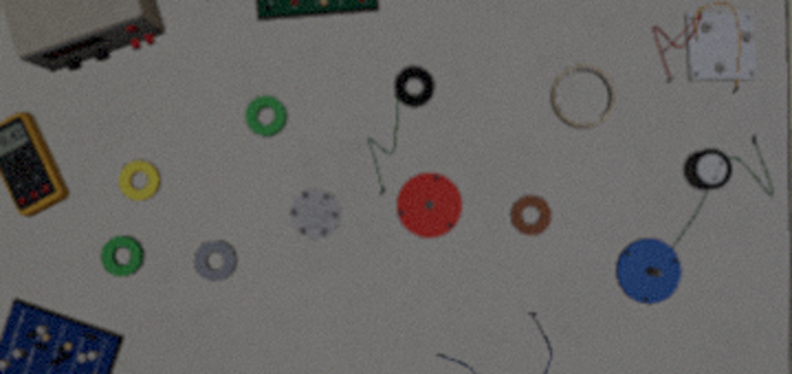

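View pics/scene0.png

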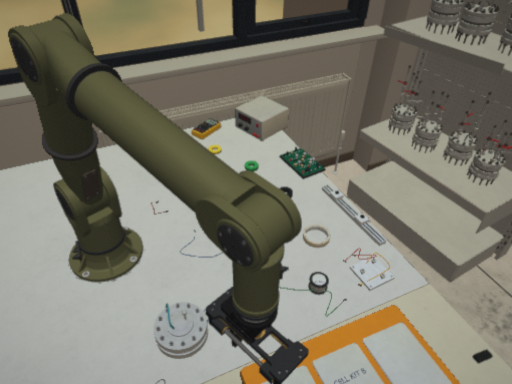

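The top view shows two green rings, at about px (181,173) → y≈+0.22 and px (115,236) → y≈+0.42. The robot's right is −y, so the first one fits. I'll check the full frame for a third and confirm the choice in an enlarged crop.

```bash
python3 - <<'E'
from h import *
a=cv2.imread('pics/top0.png')
b=np.clip(a.astype(float)*1.8,0,255).astype('uint8')
g=cv2.resize(b[150:260,90:210],(300,275),interpolation=cv2.INTER_CUBIC)
f=np.zeros((384,812,3),'uint8'); f[:,:512]=b; f[:275,512:]=g
cv2.imwrite('pics/full.png',f[:, :800])
save("top","top1")
for n,h in dict(red_stand=.01,blue_stand=.01,copper_ring=.012,graphite_ring=.018,yellow_ring=.012,green_ring=.016,steel_ring=.016,tape_roll=.019,solder_spool=.036,cell_flat=.02).items():
    for d in outline_of(n,"top")[:4]:
        m=d["region"]; cs,_=cv2.findContours(m.astype('uint8'),0,2); c=max(cs,key=cv2.contourArea)
        P=np.array([toworld("top",p[0],h)[:2] for p in c],'float32'); e=cv2.minEnclosingCircle(P)
        M=np.argwhere(m)[:,::-1]; w=np.mean([toworld("top",p,h)[:2] for p in M],0)
        print(n,round(d["p"],2),np.round(d["position"],1),"circ",np.round(e[0],4),round(e[1]*2,4),"cent",np.round(w,4))
E
```

```text
red_stand 0.78 [252.4 214.1] circ [ 0.4854 -0.0024] 0.0877 cent [ 0.485  -0.0023]
blue_stand 0.59 [355.  242.9] circ [ 0.4007 -0.3048] 0.0897 cent [ 0.4005 -0.3042]
blue_stand 0.44 [201.1 216.7] circ [0.4726 0.152 ] 0.0683 cent [0.4723 0.1524]
blue_stand 0.34 [156.4 236. ] circ [0.4043 0.2852] 0.0601 cent [0.4037 0.2857]
copper_ring 0.68 [300.2 216.2] circ [ 0.4745 -0.1406] 0.0582 cent [ 0.4749 -0.1414]
copper_ring 0.42 [157.1 235.5] circ [0.4059 0.2848] 0.0591 cent [0.4057 0.285 ]
graphite_ring 0.48 [248.  163.7] circ [0.6471 0.0202] 0.0573 cent [0.6467 0.0203]
yellow_ring 0.47 [120.8 204.1] circ [0.508 0.393] 0.0588 cent [0.5075 0.3936]
green_ring 0.59 [111.7 238.1] circ [0.4059 0.4104] 0.0625 cent [0.406  0.4105]
green_ring 0.45 [183.  168.7] circ [0.603  0.2201] 0.0551 cent [0.6031 0.22  ]
steel_ring 0.51 [155.9 236.7] circ [0.405  0.2837] 0.0579 cent [0.4052 0.2843]
tape_roll 0.84 [332.7 165.4] circ [ 0.637  -0.2123] 0.0886 cent [ 0.6361 -0.2143]
solder_spool 0.81 [380.8 194. ] circ [ 0.5389 -0.3786] 0.0659 cent [ 0.5398 -0.3783]
cell_flat 0.65 [201.3 217.2] circ [0.473  0.1503] 0.0711 cent [0.4717 0.1511]
```

View pics/full.png

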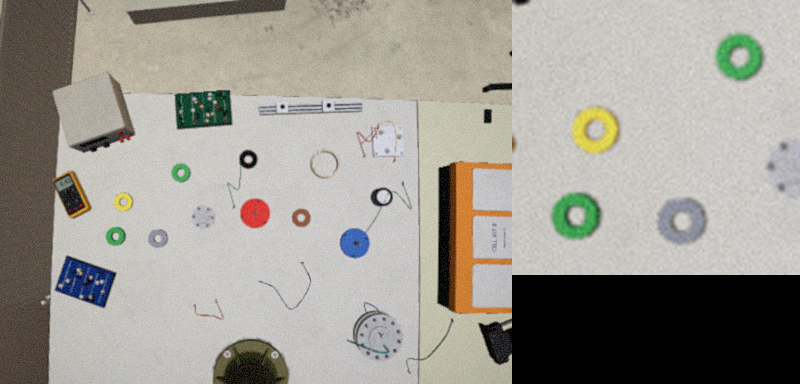

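The full frame holds only two green rings: px (181,173) and px (116,236). The crop shows the first is the rightmost, so that's the one to take. The network positions differ from each other by several mm, so I'll refine the centres by colour segmentation.

```bash
cat >> h.py <<'E'
def refine(im,px,h,D):
    "centre of the thing near px: outline against the light worktop, at mid height"
    u,v=np.round(px).astype(int); R=26
    w=im[v-R:v+R+1,u-R:u+R+1].astype(float); w=cv2.GaussianBlur(w,(0,0),.7)
    bg=np.median(w.reshape(-1,3)[(w.sum(2)>np.percentile(w.sum(2),55)).ravel()],0)
    d=np.abs(w-bg).sum(2); m=(d>max(30,.4*np.percentile(d,97))).astype('uint8')
    m=cv2.morphologyEx(m,cv2.MORPH_OPEN,np.ones((3,3)))
    cs,_=cv2.findContours(m,0,1); c=min([c for c in cs if cv2.contourArea(c)>40],key=lambda c:np.linalg.norm(c.mean((0,1))-R))
    hull=cv2.convexHull(c); M=cv2.moments(hull); p=np.array([M['m10'],M['m01']])/M['m00']+[u-R,v-R]
    x=toworld("top",p,h/2)[:2]
    area=(M['m00']+cv2.arcLength(hull,True)/2); s=np.linalg.norm(toworld("top",p+[1,0],h)-toworld("top",p,h))
    return p,x,2*np.sqrt(area/np.pi)*s
E
python3 - <<'E'
from h import *
im=np.mean([snapshot("top") for _ in range(6)],0)
for n,px,h,D in [("red",(255,213),.01,90),("blue",(354,243),.01,90),("copper",(301,218),.012,56),("graphite",(248,159),.018,56),("yellow",(123,202),.012,56),("green",(181,173),.016,56),("steel",(158,239),.016,56),("cell",(203,217),.029,68),("green_b",(116,236),.016,56)]:
    p,x,d=refine(im,px,h,D); print(n,np.round(p,1),np.round(x,4),round(d,4))
print(observe()["clock"])
E
```

```text
red [254.5 213. ] [ 0.4843 -0.0029] 0.0903
blue [354.4 242.5] [ 0.4001 -0.3058] 0.0934
copper [300.9 217.4] [ 0.4733 -0.1425] 0.0574
graphite [247.8 158.9] [0.6472 0.0204] 0.0572
yellow [123.4 201.5] [0.5113 0.3935] 0.0598
green [180.8 172.5] [0.6022 0.2219] 0.0594
steel [157.7 237.9] [0.4044 0.2852] 0.0602
cell [203.  216.5] [0.4709 0.1503] 0.0666
green_b [115.5 235.9] [0.4075 0.4126] 0.0612
1.95
```

apply_moves --targets '[[[0, 0, 0], [0.439, 0.833, -0.245], 1], [[0, 0, 0], [0.439, 0.833, -0.245], 1], [[0, 0, 0], [0.439, 0.833, -0.245], 1], [[0, 0, 0], [0.439, 0.833, -0.245], 1], [[0, 0, 0], [0.439, 0.833, -0.245], 1], [[0, 0, 0], [0.439, 0.833, -0.245], 1], [[0, 0, 0], [0.439, 0.833, -0.245], 1], [[0, 0, 0], [0.439, 0.833, -0.245], 1], [[0, 0, 0], [0.439, 0.833, -0.245], 1], [[0, 0, 0], [0.439, 0.833, -0.245], 1], [[0, 0, 0], [0.439, 0.833, -0.245], 1], [[0, 0, 0], [0.439, 0.833, -0.245], 1], [[0, 0, 0], [0.439, 0.833, -0.245], 1], [[0, 0, 0], [0.439, 0.833, -0.245], 1], [[0, 0, 0], [0, 0, 0], 1], [[0, 0, 0], [0, 0, 0], 1]]'

```text
clock: 3.95
tool_pos: [0.4733, -0.143, 0.0995]
tcp_rot: [180.0, 0.0, 20.5]
ft_force: [0.3, -1.4, -1.1]
opening: 0.087
grasp_force: 0.0
```

apply_moves --targets '[[[0, 0, 0], [0, 0, -0.7], 1], [[0, 0, 0], [0, 0, -0.7], 1], [[0, 0, 0], [0, 0, -0.4], 1], [[0, 0, 0], [0, 0, -0.26], 1], [[0, 0, 0], [0, 0, 0], 1], [[0, 0, 0], [0, 0, 0], 0], [[0, 0, 0], [0, 0, 0], 0], [[0, 0, 0], [0, 0, 0], 0], [[0, 0, 0], [0, 0, 0], 0], [[0, 0, 0], [0, 0, 0], 0], [[0, 0, 0], [0, 0, 0], 0]]'

```text
clock: 5.32
tool_pos: [0.4737, -0.1425, 0.0172]
tcp_rot: [180.0, -0.0, 20.5]
ft_force: [-1.0, 0.0, 1.3]
opening: 0.0525
grasp_force: 30.0
```

```bash
python3 - <<'E'
from h import *
im=snapshot("top"); u,v=topix("top",[.4733,-.1425,.02]).astype(int); print(u,v)
a=np.clip(im[v-40:v+40,u-50:u+50,::-1]*1.8,0,255).astype('uint8')
s=snapshot("scene"); U,V=topix("scene",[.4733,-.1425,.02]).astype(int)
b=s[V-40:V+40,U-50:U+50,::-1]
cv2.imwrite('pics/g1.png',cv2.resize(np.hstack([a,b]),None,fx=4,fy=4,interpolation=2))
E
```

```text
301 217
```

View pics/g1.png

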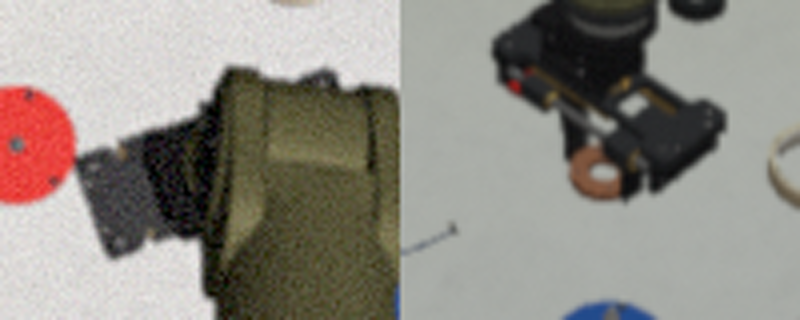

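apply_moves --targets '[[[0, 0, 0], [0, 0, 0.3], 0], [[0, 0, 0], [0, 0, 0.7], 0], [[0, 0, 0], [0, 0, 1], 0], [[0, 0, 0], [0.053, 0.698, 0], 0], [[0, 0, 0], [0.053, 0.698, 0], 0], [[0, 0, 0], [0.053, 0.698, 0], 0], [[0, 0, 0], [0.053, 0.698, 0], 0], [[0, 0, 0], [0.053, 0.698, 0], 0], [[0, 0, 0], [0, 0, 0], 0], [[0, 0, 0], [0, 0, 0], 0]]'

```text
clock: 6.68
tool_pos: [0.4838, -0.0034, 0.0971]
tcp_rot: [180.0, 0.0, 20.5]
ft_force: [-0.4, 0.1, -1.2]
opening: 0.0526
grasp_force: 30.0
```

```bash
cat >> h.py <<'E'
def crop2(name,p,k=4):
    o=[]
    for c,g in(("top",1.8),("scene",1)):
        im=snapshot(c); u,v=topix(c,p).astype(int)
        o.append(cv2.getRectSubPix(np.clip(im[:,:,::-1]*g,0,255).astype('uint8'),(100,100),(float(u),float(v))))
    cv2.imwrite(f'pics/{name}.png',cv2.resize(np.hstack(o),None,fx=k,fy=k,interpolation=2))
E
python3 - <<'E'
from h import *
o=observe(); print(o["tool_pos"],o["ft_force"],o["opening"],o["clock"])
crop2("g2",[.4843,-.0029,.06])
E
```

```text
[ 0.48383772 -0.00343901  0.09709486] [-0.38122085  0.08848591 -1.1711397 ] 0.052632970723255935 6.675
```

View pics/g2.png

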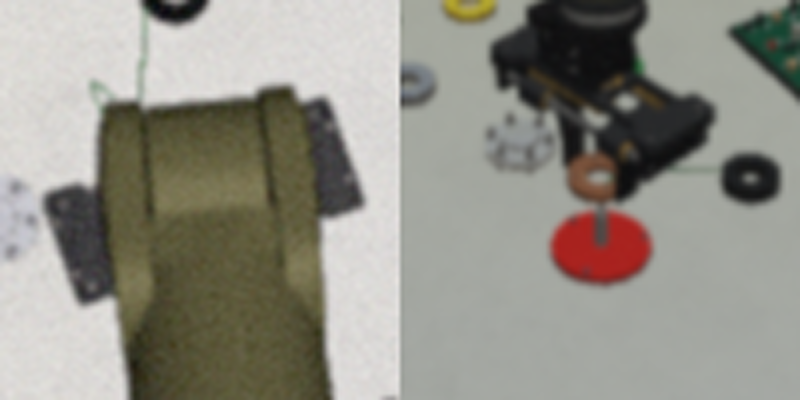

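The copper ring hangs over the red pin: ring centre at crop (597,177), pin at column 601, a 1 px difference. I'll lower it and release.

apply_moves --targets '[[[0, 0, 0], [0, 0, -0.5], 0], [[0, 0, 0], [0, 0, -0.5], 0], [[0, 0, 0], [0, 0, -0.4], 0], [[0, 0, 0], [0, 0, -0.23], 0], [[0, 0, 0], [0, 0, -0.1], 0], [[0, 0, 0], [0, 0, 0], 0]]'

```text
clock: 7.52
tool_pos: [0.4843, -0.0028, 0.028]
tcp_rot: [180.0, -0.0, 20.5]
ft_force: [-0.2, -0.7, -1.6]
opening: 0.0529
grasp_force: 30.0
```

apply_moves --targets '[[[0, 0, 0], [0, 0, 0], 1], [[0, 0, 0], [0, 0, 0], 1], [[0, 0, 0], [0, 0, 0], 1], [[0, 0, 0], [0, 0, 0], 1], [[0, 0, 0], [0, 0, 0.4], 1], [[0, 0, 0], [0, 0, 0.7], 1], [[0, 0, 0], [0, 0, 0.7], 1], [[0, 0, 0], [0.8, 0.12, 0], 1], [[0, 0, 0], [0.8, 0.12, 0], 1], [[0, 0, 0], [0.8, 0.12, 0], 1], [[0, 0, 0], [0.8, 0.12, 0], 1], [[0, 0, 0], [0.873, 0.1, 0], 1], [[0, 0, 0], [0, 0, 0], 1], [[0, 0, 0], [0, 0, 0], 1]]'

```text
clock: 9.28
tool_pos: [0.6464, 0.0205, 0.1002]
tcp_rot: [-180.0, 0.0, 20.5]
ft_force: [-0.1, -0.5, -1.0]
opening: 0.0871
grasp_force: 0.0
```

```bash
python3 - <<'E'
from h import *
print(observe()["tool_pos"]); crop2("g3",[.4843,-.0029,.03])
E
```

```text
[0.64640121 0.02047637 0.10020161]
```

View pics/g3.png

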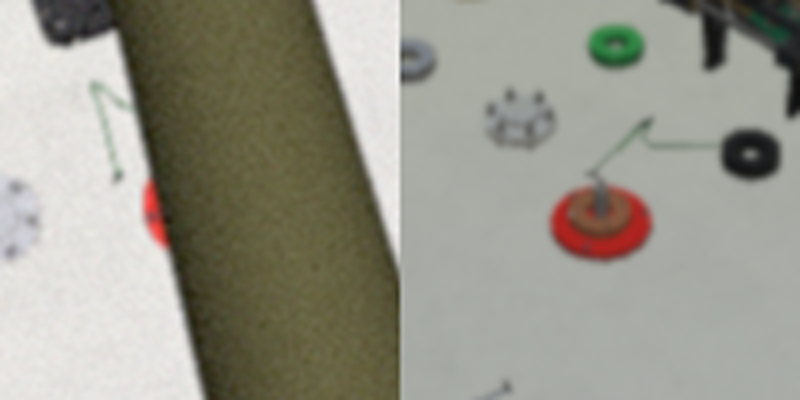

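The copper ring lies flat on the red foot around the pin (crop px (600,210)). Graphite next.

apply_moves --targets '[[[0, 0, 0], [0.02, 0, -0.7], 1], [[0, 0, 0], [0, 0, -0.7], 1], [[0, 0, 0], [0, 0, -0.4], 1], [[0, 0, 0], [0, 0, -0.23], 1], [[0, 0, 0], [0, 0, 0], 1], [[0, 0, 0], [0, 0, 0], 0], [[0, 0, 0], [0, 0, 0], 0], [[0, 0, 0], [0, 0, 0], 0], [[0, 0, 0], [0, 0, 0], 0], [[0, 0, 0], [0, 0, 0], 0], [[0, 0, 0], [0, 0, 0.3], 0], [[0, 0, 0], [0, 0, 0.7], 0], [[0, 0, 0], [0, 0, 1], 0], [[0, 0, 0], [0, 0, 0], 0]]'

```text
clock: 11.12
tool_pos: [0.6505, 0.021, 0.1031]
tcp_rot: [179.9, -0.4, 20.5]
ft_force: [0.3, -0.2, -1.7]
opening: 0.0542
grasp_force: 30.0
```

apply_moves --targets '[[[0, 0, 0], [-0.8, -0.12, 0], 0], [[0, 0, 0], [-0.8, -0.12, 0], 0], [[0, 0, 0], [-0.8, -0.12, 0], 0], [[0, 0, 0], [-0.8, -0.12, 0], 0], [[0, 0, 0], [-0.873, -0.1, 0], 0], [[0, 0, 0], [0, 0, 0], 0], [[0, 0, 0], [0, 0, 0], 0], [[0, 0, 0], [0, 0, 0], 0]]'

```text
clock: 12.12
tool_pos: [0.4857, -0.0025, 0.0987]
tcp_rot: [-180.0, -0.0, 20.5]
ft_force: [0.0, -0.7, -1.5]
opening: 0.0542
grasp_force: 30.0
```

```bash
python3 - <<'E'
from h import *
o=observe(); print(o["tool_pos"],o["tcp_rot"]); crop2("g4",[.4843,-.0029,.06])
E
```

```text
[ 0.48570165 -0.00247074  0.09865857] [-1.79979493e+02 -3.95197894e-02  2.05205586e+01]
```

View pics/g4.png

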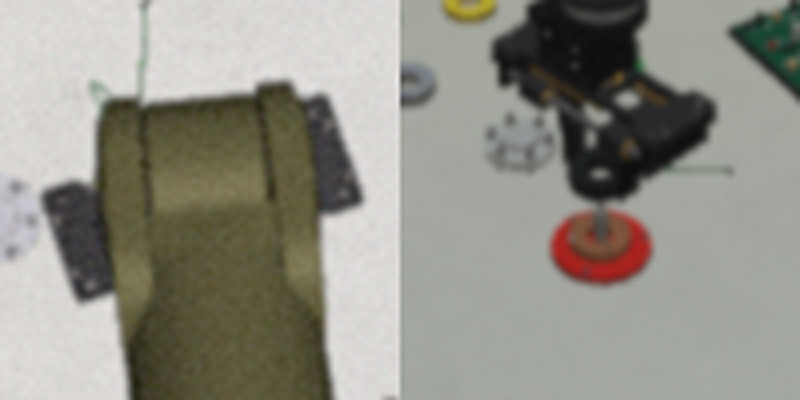

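The graphite ring is held above the red pin, hole in line with it (crop column 601). Lowering, releasing and rising.

apply_moves --targets '[[[0, 0, 0], [-0.03, 0, -0.4], 0], [[0, 0, 0], [0, 0, -0.4], 0], [[0, 0, 0], [0, 0, -0.35], 0], [[0, 0, 0], [0, 0, -0.2], 0], [[0, 0, 0], [0, 0, -0.07], 0], [[0, 0, 0], [0, 0, 0], 0], [[0, 0, 0], [0, 0, 0], 1], [[0, 0, 0], [0, 0, 0], 1], [[0, 0, 0], [0, 0, 0], 1], [[0, 0, 0], [0, 0, 0], 1], [[0, 0, 0], [0, 0, 0.4], 1], [[0, 0, 0], [0, 0, 0.5], 1], [[0, 0, 0], [0, 0, 0.5], 1], [[0, 0, 0], [0, 0, 0], 1]]'

```text
clock: 13.98
tool_pos: [0.4854, -0.0028, 0.1001]
tcp_rot: [179.9, -0.2, 20.5]
ft_force: [1.0, -0.7, -0.0]
opening: 0.0873
grasp_force: 0.0
```

apply_moves --targets '[[[0, 0, 0], [0.061, 0.9, 0], 1], [[0, 0, 0], [0.061, 0.9, 0], 1], [[0, 0, 0], [0.061, 0.9, 0], 1], [[0, 0, 0], [0.061, 0.9, 0], 1], [[0, 0, 0], [0.061, 0.9, 0], 1], [[0, 0, 0], [0.061, 0.9, 0], 1], [[0, 0, 0], [0.061, 0.9, 0], 1], [[0, 0, 0], [0.061, 0.9, 0], 1], [[0, 0, 0], [0.061, 0.9, 0], 1], [[0, 0, 0], [0.061, 0.9, 0], 1], [[0, 0, 0], [0.061, 0.9, 0], 1], [[0, 0, 0], [0, 0, 0], 1], [[0, 0, 0], [0, 0, 0], 1], [[0, 0, 0], [0, 0, 0], 1]]'

```text
clock: 15.72
tool_pos: [0.511, 0.3915, 0.0974]
tcp_rot: [179.9, 0.0, 20.4]
ft_force: [0.0, -0.3, 0.1]
opening: 0.0871
grasp_force: 0.0
```

```bash
python3 - <<'E'
from h import *
o=observe(); print(o["tool_pos"],o["tcp_rot"],o["joints"]); crop2("g5",[.4843,-.0029,.03])
E
```

```text
[0.51102329 0.39150893 0.09742786] [1.79923115e+02 3.28412468e-02 2.03972547e+01] [  -7.38474282   29.49931241  -42.54353747   91.92104259   21.26412012
   67.00607659 -124.26996584]
```

View pics/g5.png

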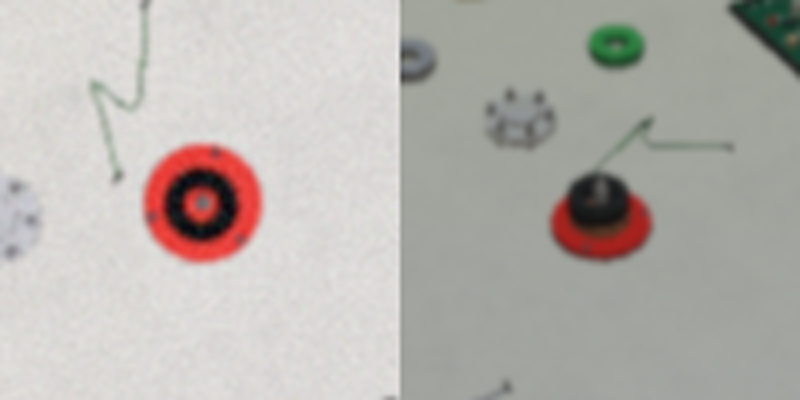

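The graphite ring is flat and centred on the copper (top crop px (202,203)). Grasping yellow.

apply_moves --targets '[[[0, 0, 0], [0, 0.03, -0.7], 1], [[0, 0, 0], [0, 0, -0.7], 1], [[0, 0, 0], [0, 0, -0.4], 1], [[0, 0, 0], [0, 0, -0.18], 1], [[0, 0, 0], [0, 0, 0], 1], [[0, 0, 0], [0, 0, 0], 1]]'

```text
clock: 16.58
tool_pos: [0.5111, 0.395, 0.0197]
tcp_rot: [-180.0, -0.1, 20.5]
ft_force: [-0.8, 0.4, 0.6]
opening: 0.087
grasp_force: 0.0
```

apply_moves --targets '[[[0, 0, 0], [0, 0, -0.06], 1], [[0, 0, 0], [0, 0, 0], 0], [[0, 0, 0], [0, 0, 0], 0], [[0, 0, 0], [0, 0, 0], 0], [[0, 0, 0], [0, 0, 0], 0], [[0, 0, 0], [0, 0, 0], 0], [[0, 0, 0], [0, 0, 0], 0]]'

```text
clock: 17.45
tool_pos: [0.5106, 0.3943, 0.0162]
tcp_rot: [180.0, 0.0, 20.5]
ft_force: [0.6, -0.1, 0.6]
opening: 0.0537
grasp_force: 30.0
```

apply_moves --targets '[[[0, 0, 0], [0, 0, 0.3], 0], [[0, 0, 0], [0, 0, 0.8], 0], [[0, 0, 0], [0, 0, 1], 0], [[0, 0, 0], [-0.06, -0.9, 0], 0], [[0, 0, 0], [-0.06, -0.9, 0], 0], [[0, 0, 0], [-0.06, -0.9, 0], 0], [[0, 0, 0], [-0.06, -0.9, 0], 0], [[0, 0, 0], [-0.06, -0.9, 0], 0], [[0, 0, 0], [-0.06, -0.9, 0], 0], [[0, 0, 0], [-0.06, -0.9, 0], 0], [[0, 0, 0], [-0.06, -0.9, 0], 0], [[0, 0, 0], [-0.06, -0.9, 0], 0], [[0, 0, 0], [-0.06, -0.9, 0], 0], [[0, 0, 0], [-0.06, -0.92, 0], 0], [[0, 0, 0], [0, 0, 0], 0], [[0, 0, 0], [0, 0, 0], 0], [[0, 0, 0], [0, 0, 0], 0]]'

```text
clock: 19.58
tool_pos: [0.4843, -0.0009, 0.1005]
tcp_rot: [-180.0, -0.0, 20.6]
ft_force: [-0.1, -1.0, -0.5]
opening: 0.0537
grasp_force: 30.0
```

```bash
python3 - <<'E'
from h import *
o=observe(); print(o["tool_pos"],o["tcp_rot"]); crop2("g6",[.4843,-.0029,.06])
E
```

```text
[ 0.48427894 -0.00092389  0.10048718] [-1.79994747e+02 -3.18894820e-02  2.06346965e+01]
```

View pics/g6.png

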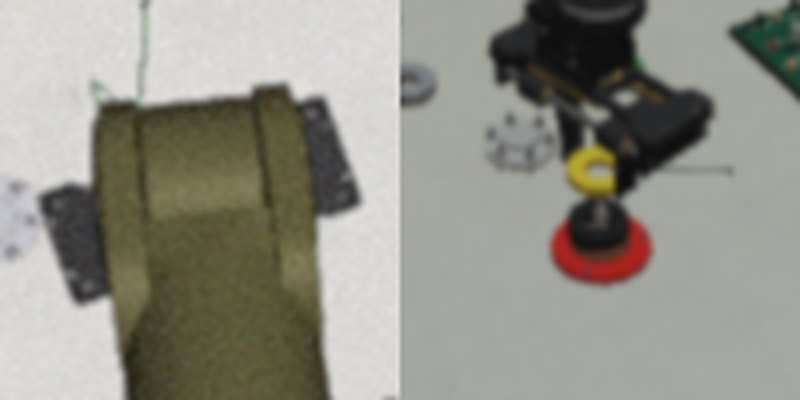

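Yellow hangs over the stack, within about 2 px of the pin. Adjusting y slightly, lowering and releasing.

apply_moves --targets '[[[0, 0, 0], [0, -0.03, -0.35], 0], [[0, 0, 0], [0, 0, -0.35], 0], [[0, 0, 0], [0, 0, -0.25], 0], [[0, 0, 0], [0, 0, -0.12], 0], [[0, 0, 0], [0, 0, -0.03], 0], [[0, 0, 0], [0, 0, 0], 0], [[0, 0, 0], [0, 0, 0], 0]]'

```text
clock: 20.55
tool_pos: [0.4845, -0.0036, 0.0564]
tcp_rot: [180.0, -0.0, 20.5]
ft_force: [0.6, -0.1, -1.5]
opening: 0.0539
grasp_force: 30.0
```

apply_moves --targets '[[[0, 0, 0], [0, 0, 0], 1], [[0, 0, 0], [0, 0, 0], 1], [[0, 0, 0], [0, 0, 0], 1], [[0, 0, 0], [0, 0, 0], 1], [[0, 0, 0], [0, 0, 0.4], 1], [[0, 0, 0], [0, 0, 0.7], 1], [[0, 0, 0], [0.42, 0.805, 0], 1], [[0, 0, 0], [0.42, 0.805, 0], 1], [[0, 0, 0], [0.42, 0.805, 0], 1], [[0, 0, 0], [0.42, 0.805, 0], 1], [[0, 0, 0], [0.42, 0.805, 0], 1], [[0, 0, 0], [0.42, 0.805, 0], 1], [[0, 0, 0], [0.42, 0.805, 0], 1], [[0, 0, 0], [0, 0, 0], 1], [[0, 0, 0], [0, 0, 0], 1], [[0, 0, 0], [0, 0, 0], 1]]'

```text
clock: 22.55
tool_pos: [0.6018, 0.22, 0.1005]
tcp_rot: [179.9, 0.0, 20.4]
ft_force: [-0.0, -0.9, -0.7]
opening: 0.0871
grasp_force: 0.0
```

```bash
python3 - <<'E'
from h import *
o=observe(); print(o["tool_pos"],o["tcp_rot"]); crop2("g7",[.4843,-.0029,.03])
E
```

```text
[0.60179956 0.22004946 0.10045468] [1.79926077e+02 1.72616770e-02 2.03968100e+01]
```

View pics/g7.png

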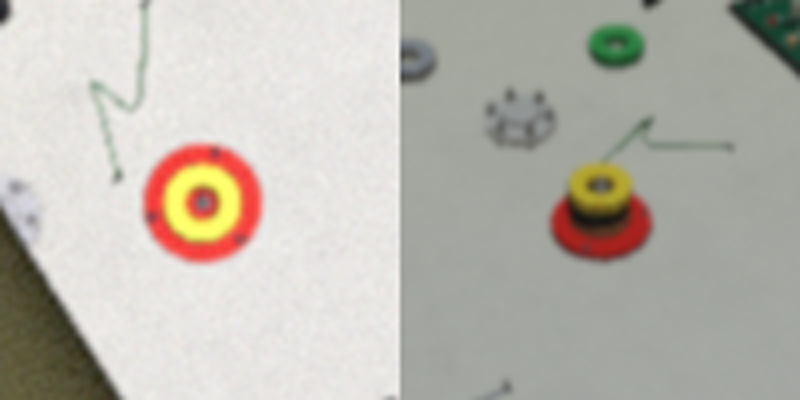

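The red stand is complete: copper, graphite and yellow, all flat and centred. Now the right-hand green ring.

apply_moves --targets '[[[0, 0, 0], [0, 0.03, -0.7], 1], [[0, 0, 0], [0, 0, -0.7], 1], [[0, 0, 0], [0, 0, -0.4], 1], [[0, 0, 0], [0, 0, -0.23], 1], [[0, 0, 0], [0, 0, 0], 1], [[0, 0, 0], [0, 0, 0], 0], [[0, 0, 0], [0, 0, 0], 0], [[0, 0, 0], [0, 0, 0], 0], [[0, 0, 0], [0, 0, 0], 0], [[0, 0, 0], [0, 0, 0], 0], [[0, 0, 0], [0, 0, 0], 0]]'

```text
clock: 24.02
tool_pos: [0.6019, 0.2229, 0.0192]
tcp_rot: [180.0, -0.0, 20.5]
ft_force: [0.3, -0.7, 1.6]
opening: 0.0528
grasp_force: 30.0
```

apply_moves --targets '[[[0, 0, 0], [0, 0, 0.4], 0], [[0, 0, 0], [0, 0, 0.9], 0], [[0, 0, 0], [0, 0, 1], 0], [[0, 0, 0], [-0.336, -0.881, 0], 0], [[0, 0, 0], [-0.336, -0.881, 0], 0], [[0, 0, 0], [-0.336, -0.881, 0], 0], [[0, 0, 0], [-0.336, -0.881, 0], 0], [[0, 0, 0], [-0.336, -0.881, 0], 0], [[0, 0, 0], [-0.336, -0.881, 0], 0], [[0, 0, 0], [-0.336, -0.881, 0], 0], [[0, 0, 0], [-0.336, -0.881, 0], 0], [[0, 0, 0], [-0.336, -0.881, 0], 0], [[0, 0, 0], [-0.336, -0.881, 0], 0], [[0, 0, 0], [-0.336, -0.881, 0], 0], [[0, 0, 0], [-0.336, -0.881, 0], 0], [[0, 0, 0], [-0.336, -0.881, 0], 0], [[0, 0, 0], [-0.336, -0.881, 0], 0], [[0, 0, 0], [-0.336, -0.881, 0], 0], [[0, 0, 0], [0, 0, 0], 0], [[0, 0, 0], [0, 0, 0], 0]]'

```text
clock: 26.52
tool_pos: [0.4007, -0.3047, 0.1115]
tcp_rot: [180.0, -0.0, 20.5]
ft_force: [-0.2, -0.4, -1.0]
opening: 0.0525
grasp_force: 30.0
```

```bash
python3 - <<'E'
from h import *
o=observe(); print(o["tool_pos"],o["tcp_rot"],o["joints"]); crop2("g8",[.4,-.3058,.06])
E
```

```text
[ 0.40067128 -0.30474964  0.1114753 ] [ 1.79998277e+02 -4.55024493e-02  2.05405689e+01] [ 57.7223678    7.89239317 -24.94379225 111.54875179   3.74447037
  61.31011976 -38.27090839]
```

View pics/g8.png

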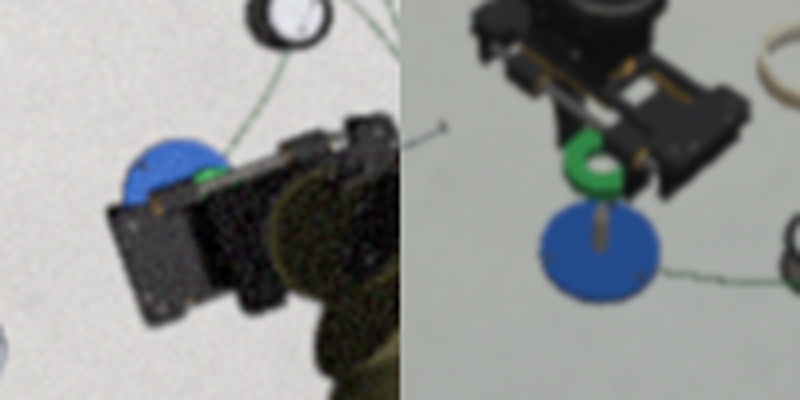

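Green hangs above the blue pin (ring and pin both near column 600). Lowering.

apply_moves --targets '[[[0, 0, 0], [0, -0.02, -0.5], 0], [[0, 0, 0], [0, 0, -0.6], 0], [[0, 0, 0], [0, 0, -0.5], 0], [[0, 0, 0], [0, 0, -0.3], 0], [[0, 0, 0], [0, 0, -0.12], 0], [[0, 0, 0], [0, 0, 0], 0], [[0, 0, 0], [0, 0, 0], 0]]'

```text
clock: 27.5
tool_pos: [0.4006, -0.3067, 0.0309]
tcp_rot: [179.9, -0.0, 20.5]
ft_force: [0.3, 0.2, -0.3]
opening: 0.0526
grasp_force: 30.0
```

apply_moves --targets '[[[0, 0, 0], [0, 0, -0.03], 0], [[0, 0, 0], [0, 0, 0], 1], [[0, 0, 0], [0, 0, 0], 1], [[0, 0, 0], [0, 0, 0], 1], [[0, 0, 0], [0, 0, 0], 1], [[0, 0, 0], [0, 0, 0.4], 1], [[0, 0, 0], [0, 0, 0.8], 1], [[0, 0, 0], [0, 0, 0.8], 1], [[0, 0, 0], [0.313, 0.925, 0], 1], [[0, 0, 0], [0.313, 0.925, 0], 1], [[0, 0, 0], [0.313, 0.925, 0], 1], [[0, 0, 0], [0.313, 0.925, 0], 1], [[0, 0, 0], [0.313, 0.925, 0], 1], [[0, 0, 0], [0.313, 0.925, 0], 1], [[0, 0, 0], [0.313, 0.925, 0], 1], [[0, 0, 0], [0.313, 0.925, 0], 1]]'

```text
clock: 29.5
tool_pos: [0.501, -0.0093, 0.1103]
tcp_rot: [179.9, -0.1, 20.5]
ft_force: [0.2, -0.6, -0.5]
opening: 0.0871
grasp_force: 0.0
```

apply_moves --targets '[[[0, 0, 0], [-0.3, 0.925, 0], 1], [[0, 0, 0], [-0.3, 0.925, 0], 1], [[0, 0, 0], [-0.3, 0.925, 0], 1], [[0, 0, 0], [-0.3, 0.925, 0], 1], [[0, 0, 0], [-0.3, 0.925, 0], 1], [[0, 0, 0], [-0.3, 0.925, 0], 1], [[0, 0, 0], [-0.3, 0.925, 0], 1], [[0, 0, 0], [-0.3, 0.925, 0], 1], [[0, 0, 0], [0, 0, 0], 1], [[0, 0, 0], [0, 0, 0], 1], [[0, 0, 0], [0, 0, 0], 1], [[0, 0, 0], [0, 0, 0], 1]]'

```text
clock: 31.0
tool_pos: [0.4048, 0.2846, 0.109]
tcp_rot: [180.0, -0.0, 20.4]
ft_force: [-0.3, 0.8, 0.4]
opening: 0.0869
grasp_force: 0.0
```

```bash
python3 - <<'E'
from h import *
o=observe(); print(o["tool_pos"],o["tcp_rot"],o["joints"]); crop2("g9",[.4,-.3058,.02])
E
```

```text
[0.40480645 0.28459507 0.1090477 ] [ 1.79961653e+02 -1.39193798e-05  2.03902037e+01] [  11.86901985   11.16936814  -53.82877833  112.01110527   10.26664507
   61.74320228 -115.94941634]
```

View pics/g9.png

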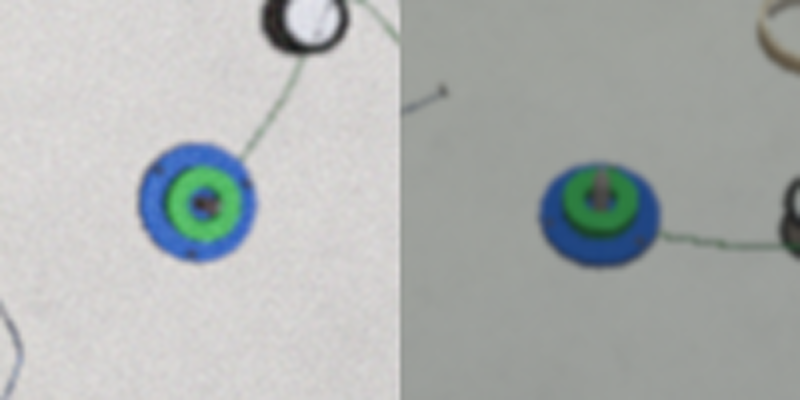

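Green is flat on the blue foot around the pin (top crop px (204,203)). Grasping steel.

apply_moves --targets '[[[0, 0, 0], [0, 0, -0.8], 1], [[0, 0, 0], [0, 0, -0.7], 1], [[0, 0, 0], [0, 0, -0.5], 1], [[0, 0, 0], [0, 0, -0.25], 1], [[0, 0, 0], [0, 0, 0], 1], [[0, 0, 0], [0, 0, 0], 0], [[0, 0, 0], [0, 0, 0], 0], [[0, 0, 0], [0, 0, 0], 0], [[0, 0, 0], [0, 0, 0], 0], [[0, 0, 0], [0, 0, 0], 0], [[0, 0, 0], [0, 0, 0], 0]]'

```text
clock: 32.48
tool_pos: [0.4045, 0.2853, 0.0192]
tcp_rot: [180.0, 0.0, 20.5]
ft_force: [1.0, -1.3, 3.4]
opening: 0.053
grasp_force: 30.0
```

apply_moves --targets '[[[0, 0, 0], [0, 0, 0.4], 0], [[0, 0, 0], [0, 0, 0.9], 0], [[0, 0, 0], [0, 0, 0.95], 0], [[0, 0, 0], [0.3, -0.924, 0], 0], [[0, 0, 0], [0.3, -0.924, 0], 0], [[0, 0, 0], [0.3, -0.924, 0], 0], [[0, 0, 0], [0.3, -0.924, 0], 0], [[0, 0, 0], [0.3, -0.924, 0], 0], [[0, 0, 0], [0.3, -0.924, 0], 0], [[0, 0, 0], [0.3, -0.924, 0], 0], [[0, 0, 0], [0.3, -0.924, 0], 0]]'

```text
clock: 33.85
tool_pos: [0.5005, -0.0108, 0.1096]
tcp_rot: [-180.0, -0.0, 20.5]
ft_force: [0.6, 0.4, -1.6]
opening: 0.0526
grasp_force: 30.0
```

apply_moves --targets '[[[0, 0, 0], [-0.313, -0.924, 0], 0], [[0, 0, 0], [-0.313, -0.924, 0], 0], [[0, 0, 0], [-0.313, -0.924, 0], 0], [[0, 0, 0], [-0.313, -0.924, 0], 0], [[0, 0, 0], [-0.313, -0.924, 0], 0], [[0, 0, 0], [-0.313, -0.924, 0], 0], [[0, 0, 0], [-0.313, -0.924, 0], 0], [[0, 0, 0], [-0.313, -0.924, 0], 0], [[0, 0, 0], [0, 0, 0], 0], [[0, 0, 0], [0, 0, 0], 0], [[0, 0, 0], [0, 0, 0], 0]]'

```text
clock: 35.22
tool_pos: [0.4008, -0.3043, 0.1091]
tcp_rot: [-180.0, -0.0, 20.6]
ft_force: [0.1, -0.2, -2.9]
opening: 0.0529
grasp_force: 30.0
```

```bash
python3 - <<'E'
from h import *
o=observe(); print(o["tool_pos"],o["tcp_rot"]); crop2("g10",[.4,-.3058,.06])
E
```

```text
[ 0.40077944 -0.30434894  0.10914893] [-1.79988338e+02 -2.55518488e-02  2.06293271e+01]
```

View pics/g10.png

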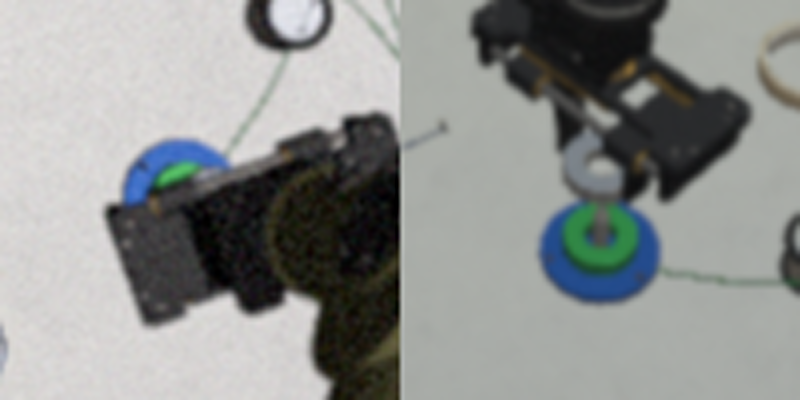

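Steel is held above the blue pin, in line with column 600. It seats at TCP z ≈ 0.0452, so I'll stop just above that.

apply_moves --targets '[[[0, 0, 0], [0, -0.02, -0.4], 0], [[0, 0, 0], [0, 0, -0.45], 0], [[0, 0, 0], [0, 0, -0.4], 0], [[0, 0, 0], [0, 0, -0.23], 0], [[0, 0, 0], [0, 0, -0.1], 0], [[0, 0, 0], [0, 0, 0], 0], [[0, 0, 0], [0, 0, 0], 0]]'

```text
clock: 36.2
tool_pos: [0.4005, -0.3069, 0.0461]
tcp_rot: [179.9, -0.0, 20.5]
ft_force: [0.4, -0.2, -2.1]
opening: 0.0527
grasp_force: 30.0
```

apply_moves --targets '[[[0, 0, 0], [0, 0, 0], 1], [[0, 0, 0], [0, 0, 0], 1], [[0, 0, 0], [0, 0, 0], 1], [[0, 0, 0], [0, 0, 0], 1], [[0, 0, 0], [0, 0, 0.4], 1], [[0, 0, 0], [0, 0, 0.8], 1], [[0, 0, 0], [0, 0, 0.8], 1], [[0, 0, 0], [-0.5, -0.9, 0.3], 1], [[0, 0, 0], [-0.5, -0.9, 0.3], 1], [[0, 0, 0], [-0.5, -0.9, 0.3], 1], [[0, 0, 0], [-0.5, -0.9, 0.3], 1], [[0, 0, 0], [-0.5, -0.9, 0.3], 1], [[0, 0, 0], [-0.5, -0.9, 0.3], 1], [[0, 0, 0], [-0.5, -0.9, 0.3], 1], [[0, 0, 0], [-0.5, -0.9, 0.3], 1], [[0, 0, 0], [0, 0, 0], 1], [[0, 0, 0], [0, 0, 0], 1], [[0, 0, 0], [0, 0, 0], 1]]'

```text
clock: 38.45
tool_pos: [0.2415, -0.5932, 0.2219]
tcp_rot: [-180.0, -0.0, 20.6]
ft_force: [0.8, -0.5, 0.2]
opening: 0.0868
grasp_force: 0.0
```

```bash
python3 - <<'E'
from h import *
t=np.clip(snapshot("top")[120:270,100:420,::-1]*1.8,0,255).astype('uint8'); s=snapshot("scene")[120:370,180:380,::-1]
a=cv2.resize(t,(480,225)); b=cv2.resize(s,(320,400)); f=np.zeros((400,800,3),'uint8'); f[:225,:480]=a; f[:,480:]=b
cv2.imwrite('pics/g11.png',f)
E
```

```text
(no output)
```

View pics/g11.png

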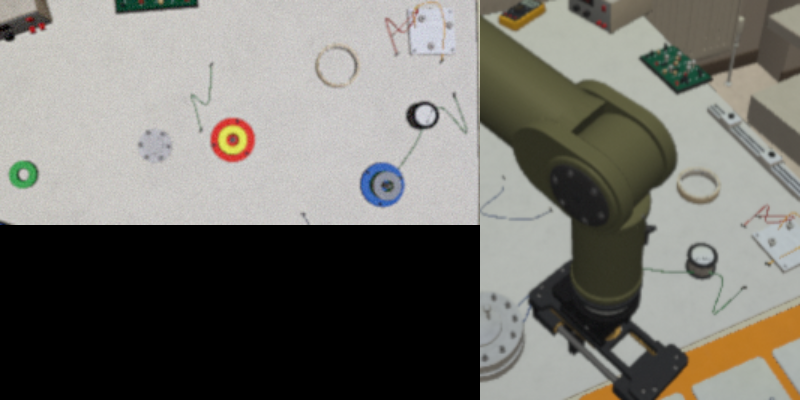

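Top view: steel sits on the blue stand, yellow is on top of the red one, and the bystanders haven't moved. I've used all my picture views, so one numeric check of the steel ring and bystanders before handing in.

```bash
python3 - <<'E'
from h import *
snapshot("top")
for n,h in dict(steel_ring=.042,yellow_ring=.052,tape_roll=.019,solder_spool=.036,cell_flat=.02).items():
    for d in outline_of(n,"top")[:2]:
        M=np.argwhere(d["region"])[:,::-1]; w=np.array([toworld("top",p,h)[:2] for p in M])
        print(n,round(d["p"],2),np.round(w.mean(0),4),np.round(np.ptp(w,axis=0),3))
E
```

```text
steel_ring 0.67 [ 0.3995 -0.305 ] [0.055 0.056]
yellow_ring 0.57 [ 0.4858 -0.0024] [0.052 0.049]
tape_roll 0.63 [ 0.6383 -0.2101] [0.086 0.091]
solder_spool 0.87 [ 0.5389 -0.3787] [0.057 0.07 ]
cell_flat 0.66 [0.473  0.1514] [0.062 0.065]
cell_flat 0.26 [ 0.4863 -0.0006] [0.086 0.089]
```

Steel measures a flat 56 mm circle centred on the blue pin at the expected top height, and the bystanders are where they were.

```bash
python3 -c "
from station import *
print(finish_job())"
```

```text
the job is handed in; nothing more can be done
None
```

Job handed in at about 39 s: copper, graphite and yellow are on the red stand, and the right-hand green ring with steel on top is on the blue stand. The rings looked flat and centred in the camera checks (steel from the top camera only), and the tape roll, solder spool and bolted cell measured where they started.

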